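# Fit the grinding cup on the spice mill and hold it running

## Task

Pick up the white grinding cup by its grip bar, set its two lugs into the two notches of the spice mill's socket and push it straight down against the spring as far as it goes; then, still pushing, twist it a quarter turn clockwise (seen from above) until it stops. The mill only runs while the cup is held there, so finish still gripping the cup, pressed down and turned to the stop: do not let go. Leave the mug, the jar and the dish of eggs where they stand.

Things in the scene. Friction and masses are not known exactly. Their poses are not given: they have to be found in the camera images.
- cup: Loose white plastic grinding cup standing upright, about 0.2 kg: closed round body, diameter 60 mm, height 58 mm (foot bevelled to 54), black grip bar on top. At its +x and -x two small steel lugs stick out of the foot, in line with the bar: 10 mm wide, 4 to 12 mm above the underside, reaching 40 mm from the axis. Same after half a turn. Origin: centre of underside; z up.
- cup_grip (a point): Middle of the cup's grip bar, on its axis, 81 mm above the cup's underside: the TCP can go here. The bar is 50 mm long (along the cup's x), 22 mm wide (y), flat upright sides, from 58 to 97 mm above the underside; grip it across the 22 mm. Axes as the cup's.
- mill: Spice mill base, fixed: white, round, 132 mm across at the foot, 120 at the top, 80 mm tall, an open socket in its top. At the mouth a steel rim 8 mm thick with a 64 mm hole for the cup's body; two notches in it at the mill's +x and -x, 15 mm wide, out to 42 mm from the axis, let the lugs through. Decorative black knobs at -x. Origin: centre of underside; z up.
- mill_mouth (a point): Centre of the socket's mouth, on the mill's axis at the top face of the steel rim (80 mm above the worktop); axes as the mill's.
- mill_plate (a joint): How far the sprung plate in the socket is pressed down, m: 0 = up (its top 14 mm below the mouth), 0.013 = fully down (cup's underside 27 mm below the mouth). It takes 6 N to start, 12 N at the bottom, and pushes the cup back up if let go. Only beyond 0.006 are the lugs under the rim, so that the cup can turn.
- mill_drive (a joint): Angle of the drive in the socket, rad: 0 at rest (in line with the notches), grows as the cup turns clockwise seen from above, stop at 1.5. The lugs carry it round with about 0.07 rad of play either way, against a spring of 0.06 N m at 0 growing to 0.36 N m at the stop, which turns it back if let go.
- mug: Bystander: white mug 76 mm in diameter, 78 mm tall, handle at its +y. Origin: centre of the underside.
- jar: Bystander: glass jar with a steel cap, 64 mm in diameter, 100 mm tall. Origin: centre of the underside.
- egg_dish: Bystander: white dish 156 mm in diameter with three eggs, about 70 mm tall in all. Origin: centre of the underside.

How it is judged:
By the outcome, as a careful person would: the job done as asked, in the order asked, and still so for the second after the job is handed in, while the arm keeps its last pose, push and grip.
It also fails if it takes over 48 s, if anything falls off the work surface, if the arm or the gripper's body presses on something with over 40 N, if the wrist force passes 120 N, or if a joint passes its speed limit or range.

## Robot

A 6-joint arm with a two-finger parallel gripper is mounted at the origin on the work surface. World frame = base frame: x ahead of the robot, y to its left, z up, the work surface at z = 0. Lengths are in m, angles in rad, forces in N, time in s.
With the tool pointing down it reaches from about 0.225 to 0.875 m from the base axis. Payload 3.4 kg.
Tool frame: the origin (TCP) lies between the finger pads, 19 mm behind the fingertips; this is the grasp point; z points along the fingers, y is the line along which they close (so a half turn about z gives the same grasp; the last joint's range is limited). The gripper opens to 85 mm and grips with 20 to 120 N. Pads are 22 mm wide; open, the fingers measure 114 mm over their backs; the gripper's body (76 mm by 85 mm) begins 54 mm behind the grasp point. The pads swing forward as they close: fully open they stand 13 mm farther back than shut.
Start: joints at [-1.469, 0.276, 1.505, -0, 1.361, -0.121], TCP at [0.127, -0.561, 0.25] pointing down, gripper open.
Joint ranges: [-2.89, 2.89], [-0.75, 2.08], [0.22, 2.7], [-1.18, 4.32], [0.11, 2.71], [-2.7, 2.7]. Speed limits (rad/s): [2.57, 2.57, 3.14, 3.14, 3.14, 3.14].

## Interface

Orientations are given as a unit quaternion [w, x, y, z].
In Python, from rig import manip gives the robot as it stands.
- The arm moves only by the shell command python3 -m pendant 'ROWS' [FORCE]. ROWS is JSON, a list of rows, each an object of numbers: "dx", "dy", "dz": the shift along the tool's x, y, z in m; "rx", "ry", "rz": the turn, a rotation vector about the tool's x, y, z in degrees; "hand": the finger opening in m, from 0 to 0.0854. In form: [{"dx": .., "dy": .., "dz": .., "rx": .., "ry": .., "rz": .., "hand": ..}, ...]. A call has 1 to 12 rows; each row shifts and turns the commanded pose from where the row before left it, along the tool's axes as they then stand; what a row does not reach is not made up. A row lasts 1/12 s, in which the tool goes at most 41.7 mm and 7.16 degrees, less where a joint would pass 70% of its speed; a pose out of reach is approached as far as the arm can. A call is refused whole if a number of a shift passes 0.0417 or a number of a turn 7.16, either way. A call with a gripper value outside its range is refused whole. The fingers move at their own pace and stop on an object; FORCE is the grip in N (left out, the last holds). Time passes only in rows, so rows that do not move let the fingers close. It gives the time, the measured TCP pose, the force, the opening and the grip force at its end, in the units of the state.
- manip.get_state(): the state, without advancing time (a new reading comes with each control period).
- manip.get_image(name): name is "scene" or "top" or "wrist"; returns a dict with "frame" (480x640x3 uint8, red, green, blue), "fx", "fy", "cx", "cy" (pixels), "distortion" ([k1, k2, p1, p2, k3] as OpenCV has them; the pictures are not rectified), "position" and "attitude" of the camera in the world; the wrist camera has in their place "mount" (4x4, takes a point from camera to tool coordinates, whose origin is the TCP and whose axes are the flange's). Camera axes: x right, y up, looking along -z (the intrinsics and any distortion apply to the point x, -y, -z); pixel columns grow to the right and rows downward; lengths in m; the calibration is good to about 2 mm. A picture is of the moment at which its call begins: read the wrist's pose just before it. There is no depth.
- manip.sign_off(): hands the job in; it is judged then, once.
The state is a dict: "clock": time; "qpos": joint angles; "qd": joint speeds; "effort": joint torques, N m; "position": TCP position; "ee_rot": TCP orientation; "contact_force": force on the tool from outside, world axes, zero at the start; "moment": the same for the moment, N m; "width": finger opening in m; "gripper_force": force on a finger pad.
Only numpy, scipy, OpenCV 4.12 (cv2) and the standard library are available. Lean on these libraries where they do the work, as an engineer would, in place of code of your own. Each camera call takes 0.05 s, during which the arm holds its last target. There are 200 camera calls.

## Working session

There is one attempt and no reset: what is moved stays moved. The work goes in short steps, Python scripts to look and compute and a shell command to move; the robot and the scene stay as the last step left them, time stands still between calls to the robot, and variables do not carry over. Pictures are saved under pics/ and viewed, at most 10 in all, crops included, and the job is handed in when it is done.

```bash
mkdir -p pics; ls; cat > h.py <<'E'
import numpy as np, cv2
from scipy.spatial.transform import Rotation as R
from rig import manip
def rot(q): q=np.array(q,float); return R.from_quat(q[[1,2,3,0]]).as_matrix() if q.shape==(4,) else q
def cap(name,fn=None):
    s=manip.get_state(); im=manip.get_image(name)
    if name=="wrist":
        M=np.array(im["mount"]); T=np.eye(4); T[:3,:3]=rot(s["ee_rot"]); T[:3,3]=s["position"]; W=T@M
        im["P"],im["A"]=W[:3,3],W[:3,:3]
    else: im["P"],im["A"]=np.array(im["position"]),rot(im["attitude"])
    im["K"]=np.array([[im["fx"],0,im["cx"]],[0,im["fy"],im["cy"]],[0,0,1.]]); im["D"]=np.array(im["distortion"])
    if fn: cv2.imwrite("pics/"+fn,im["frame"][:,:,::-1])
    return im
def ray(im,uv):
    p=cv2.undistortPoints(np.array(uv,float).reshape(-1,1,2),im["K"],im["D"]).reshape(-1,2)
    d=np.c_[p[:,0],-p[:,1],-np.ones(len(p))]@im["A"].T
    return d
def onz(im,uv,z):
    d=ray(im,uv); return im["P"]+d*((z-im["P"][2])/d[:,2])[:,None]
def tri(ims,uvs):
    A=np.zeros((3,3));b=np.zeros(3);L=[]
    for im,uv in zip(ims,uvs):
        d=ray(im,uv)[0];d/=np.linalg.norm(d);N=np.eye(3)-np.outer(d,d);A+=N;b+=N@im["P"];L.append((N,im["P"]))
    x=np.linalg.solve(A,b); return x,[np.linalg.norm(N@(x-p)) for N,p in L]
E
python3 - <<'E'
from h import *
for n in("scene","top"):
    im=cap(n,n+"1.png"); print(n,im["position"],im["attitude"],im["fx"],im["fy"],im["cx"],im["cy"],im["distortion"])
im=cap("wrist","wrist1.png");print(im["mount"],im["P"],im["A"]);s=manip.get_state();print(s)
E
```

```text
pics
scene [1.40914298 0.63846184 0.73825432] [0.38859359 0.21737134 0.43730851 0.78134883] 564.623744821898 564.623744821898 323.28525727895146 241.138707227221 [-0.05985574  0.          0.          0.          0.        ]
top [0.46559556 0.00332835 1.42705288] [ 0.71350783  0.03495051 -0.03109973 -0.69908357] 570.2732452958501 570.2732452958501 317.0755882655528 236.10583448135165 [-0.12570901  0.          0.          0.          0.        ]
[[ 4.93569793e-04  9.57261549e-01  2.89223242e-01  7.47217171e-02]
 [ 9.99999876e-01 -4.55615851e-04 -1.98553190e-04 -3.28795385e-04]
 [-5.82926408e-05  2.89223304e-01 -9.57261655e-01 -1.23029413e-01]
 [ 0.00000000e+00  0.00000000e+00  0.00000000e+00  1.00000000e+00]] [ 0.19984452 -0.54371016  0.37228109] [[ 0.22147375  0.93344962  0.28217227]
 [-0.9751651   0.21245882  0.06256415]
 [-0.00154951 -0.28902087  0.95732154]]
{'clock': 0.15, 'qpos': array([-1.46901159e+00,  2.76445963e-01,  1.50584447e+00,  8.85356424e-06,
        1.36069511e+00, -1.20981937e-01]), 'qd': array([-0.00080662, -0.00217014, -0.00209145, -0.00147017, -0.00238902,
       -0.00096291]), 'effort': array([ 1.91754152e-03, -4.17143798e+01, -2.46033078e+01, -7.36176116e-05,
        7.62267562e-03,  1.43140081e-06]), 'position': array([ 0.12700421, -0.56042129,  0.2493397 ]), 'ee_rot': array([-6.96370927e-04,  9.93803148e-01,  1.11152225e-01,  1.10133825e-05]), 'contact_force': array([ 0.7572764 , -0.88118833,  0.28365228]), 'moment': array([0.02474735, 0.01950756, 0.00080499]), 'gripper_force': 0.0, 'width': 0.08542644358439007}
```

View pics/top1.png

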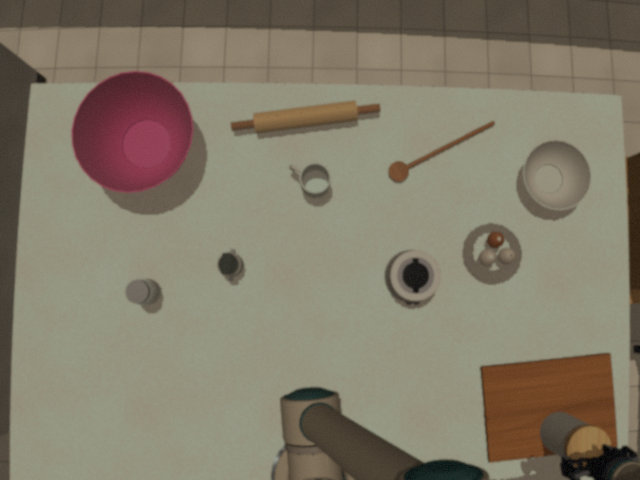

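View pics/scene1.png

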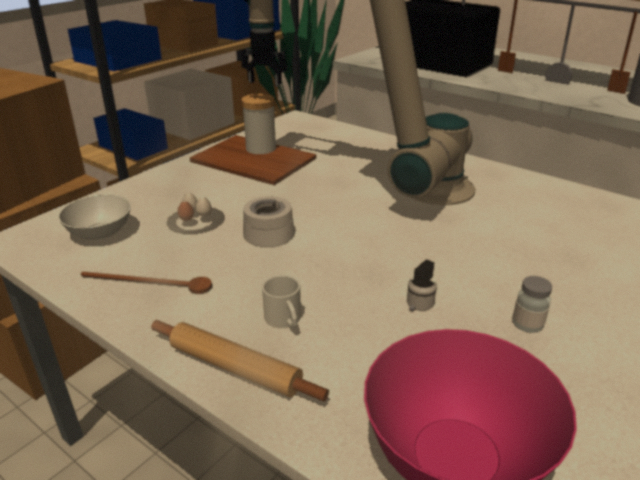

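The top view shows the cup at about (230,264), mill (415,275), mug (315,180), jar (142,291) and egg dish (492,253). The scene view shows the cup at (423,290) and the mill at (268,222).

```bash
python3 - <<'E'
from h import *
t=cv2.imread("pics/top1.png"); s=cv2.imread("pics/scene1.png")
f=lambda i,x,y,w:cv2.resize(i[y-w:y+w,x-w:x+w],(390,290*390//290)[:2],interpolation=cv2.INTER_CUBIC)[50:340]
z=lambda i,x,y:cv2.resize(i[y-30:y+30,x-40:x+40],(400,300),interpolation=cv2.INTER_CUBIC)
cv2.imwrite("pics/crops.png",np.vstack([np.hstack([z(t,230,264),z(t,415,275)]),np.hstack([z(s,423,285),z(s,268,222)])]))
im=cap("top"); sc=cap("scene")
for n,uv,uv2,h in(("cup",(230,264),(423,270),.09),("mill",(415,275),(268,208),.08),("mug",(315,180),(282,287),.078),("jar",(140,291),(537,285),.1),("dish",(492,253),(195,215),.03)):
    print(n,onz(im,[uv],h)[0].round(3),onz(sc,[uv2],h)[0].round(3),tri([im,sc],[[uv],[uv2]])[0].round(3))
E
```

```text
cup [0.521 0.215 0.09 ] [0.534 0.23  0.09 ] [0.52  0.22  0.078]
mill [ 0.504 -0.222  0.08 ] [ 0.512 -0.212  0.08 ] [ 0.503 -0.222  0.074]
mug [0.727 0.02  0.078] [0.739 0.029 0.078] [0.729 0.02  0.069]
jar [0.452 0.425 0.1  ] [0.46  0.438 0.1  ] [0.45  0.432 0.091]
dish [ 0.563 -0.422  0.03 ] [ 0.587 -0.403  0.03 ] [ 0.565 -0.429  0.012]
```

View pics/crops.png

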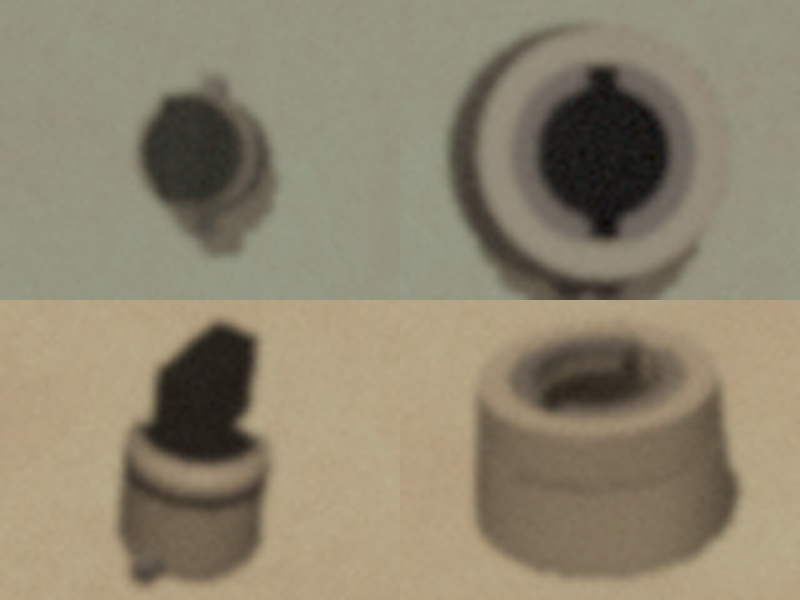

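The crops show the mill's notches along nearly world x (top view, (415,259) and (415.5,291)). They also show the cup's lugs, at about (231,250) and (230,278) in the top view, so its bar is roughly along world x as well. I'll move the wrist camera over the mill.

```bash
python3 -m pendant '[{"dx":0.037,"dy":-0.0205},{"dx":0.037,"dy":-0.0205},{"dx":0.037,"dy":-0.0205},{"dx":0.037,"dy":-0.0205},{"dx":0.037,"dy":-0.0205},{"dx":0.037,"dy":-0.0205},{"dx":0.037,"dy":-0.0205},{"dx":0.037,"dy":-0.0205},{"dx":0.037,"dy":-0.0205},{"dx":0.037,"dy":-0.0205},{"dx":0.037,"dy":-0.0205},{"dx":0.02,"dy":-0.012}]'
python3 -m pendant '[{"dx":0},{"dx":0},{"dx":0}]'
python3 - <<'E'
from h import *
import pickle
im=cap("wrist","w_mill.png");pickle.dump(im,open("w_mill.pkl","wb"));print(im["P"],manip.get_state()["position"])
E
```

```text
[ 0.19983751 -0.54383694  0.37261358] [ 0.12702869 -0.56062863  0.24967542]invalid input
invalid input
```

View pics/w_mill.png

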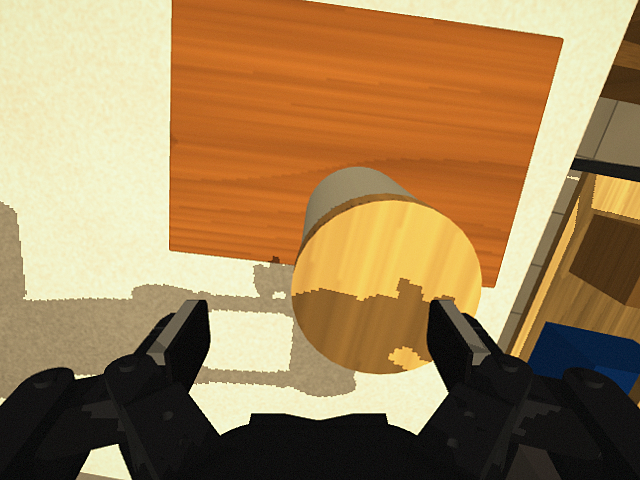

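The move was refused: it needs all keys in every row. The wrist view shows the canister below, at (385,290), and the fingers at the bottom of the picture.

```bash
python3 -m pendant '[{"dx":0.037,"dy":-0.0205,"dz":0,"rx":0,"ry":0,"rz":0,"hand":0.085},{"dx":0.037,"dy":-0.0205,"dz":0,"rx":0,"ry":0,"rz":0,"hand":0.085},{"dx":0.037,"dy":-0.0205,"dz":0,"rx":0,"ry":0,"rz":0,"hand":0.085},{"dx":0.037,"dy":-0.0205,"dz":0,"rx":0,"ry":0,"rz":0,"hand":0.085},{"dx":0.037,"dy":-0.0205,"dz":0,"rx":0,"ry":0,"rz":0,"hand":0.085},{"dx":0.037,"dy":-0.0205,"dz":0,"rx":0,"ry":0,"rz":0,"hand":0.085},{"dx":0.037,"dy":-0.0205,"dz":0,"rx":0,"ry":0,"rz":0,"hand":0.085},{"dx":0.037,"dy":-0.0205,"dz":0,"rx":0,"ry":0,"rz":0,"hand":0.085},{"dx":0.037,"dy":-0.0205,"dz":0,"rx":0,"ry":0,"rz":0,"hand":0.085},{"dx":0.037,"dy":-0.0205,"dz":0,"rx":0,"ry":0,"rz":0,"hand":0.085},{"dx":0.0,"dy":0,"dz":0,"rx":0,"ry":0,"rz":0,"hand":0.085},{"dx":0.0,"dy":0,"dz":0,"rx":0,"ry":0,"rz":0,"hand":0.085}]' && 
python3 - <<'E'
from h import *
import pickle
im=cap("wrist","w_mill2.png");pickle.dump(im,open("w_mill.pkl","wb"));print(im["P"],manip.get_state())
E
```

```text
clock: 1.3
position: [0.4392, -0.2817, 0.2499]
ee_rot: [0.0, 0.994, 0.114, -0.0]
contact_force: [-0.2, -0.6, -0.2]
width: 0.085
gripper_force: 0.0
[ 0.51190849 -0.26446956  0.37292736] {'clock': 1.35, 'qpos': array([-7.06180986e-01,  1.95517231e-01,  1.61545759e+00, -1.06264336e-03,
        1.33096164e+00,  6.39637770e-01]), 'qd': array([-0.04446128, -0.00523107,  0.00595634, -0.00692983,  0.00207046,
        0.00018179]), 'effort': array([ 1.34167235e+00, -3.64816260e+01, -2.44433928e+01,  1.61263291e-01,
       -1.25488109e-02,  1.21602966e-02]), 'position': array([ 0.43805524, -0.2828765 ,  0.2498669 ]), 'ee_rot': array([ 2.27060187e-04,  9.93665473e-01,  1.12377186e-01, -4.94313160e-04]), 'contact_force': array([ 0.03745479,  0.02848746, -0.34565369]), 'moment': array([-0.0058136 ,  0.01658482,  0.00580113]), 'gripper_force': 0.0, 'width': 0.08518258493596179}
```

View pics/w_mill2.png

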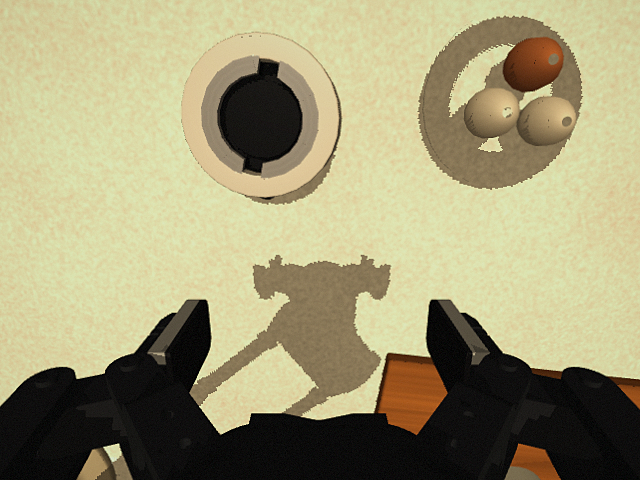

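The mill shows clearly: centre about (262,115), notches (268,68) and (253,165), knobs at the lower edge (265,200). The eggs are at right. Next is a second place for triangulation, then on to the cup.

```bash
python3 -m pendant '[{"dx":0.01,"dy":-0.035,"dz":0,"rx":0,"ry":0,"rz":0,"hand":0.085},{"dx":0.01,"dy":-0.035,"dz":0,"rx":0,"ry":0,"rz":0,"hand":0.085},{"dx":0.01,"dy":-0.02,"dz":0,"rx":0,"ry":0,"rz":0,"hand":0.085},{"dx":0.0,"dy":0,"dz":0,"rx":0,"ry":0,"rz":0,"hand":0.085},{"dx":0.0,"dy":0,"dz":0,"rx":0,"ry":0,"rz":0,"hand":0.085},{"dx":0.0,"dy":0,"dz":0,"rx":0,"ry":0,"rz":0,"hand":0.085},{"dx":0.0,"dy":0,"dz":0,"rx":0,"ry":0,"rz":0,"hand":0.085},{"dx":0.0,"dy":0,"dz":0,"rx":0,"ry":0,"rz":0,"hand":0.085}]' >/dev/null && 
python3 - <<'E'
from h import *
import pickle
im=cap("wrist","w_mill3.png");pickle.dump(im,open("w_mill_b.pkl","wb"));print(manip.get_state()["position"],manip.get_state()["qd"].round(4))
E
python3 -m pendant '[{"dx":0.008,"dy":-0.035,"dz":0,"rx":0,"ry":0,"rz":0,"hand":0.085},{"dx":0.008,"dy":-0.035,"dz":0,"rx":0,"ry":0,"rz":0,"hand":0.085},{"dx":0.008,"dy":-0.035,"dz":0,"rx":0,"ry":0,"rz":0,"hand":0.085},{"dx":0.008,"dy":-0.035,"dz":0,"rx":0,"ry":0,"rz":0,"hand":0.085},{"dx":0.008,"dy":-0.035,"dz":0,"rx":0,"ry":0,"rz":0,"hand":0.085},{"dx":0.008,"dy":-0.035,"dz":0,"rx":0,"ry":0,"rz":0,"hand":0.085},{"dx":0.008,"dy":-0.035,"dz":0,"rx":0,"ry":0,"rz":0,"hand":0.085},{"dx":0.008,"dy":-0.035,"dz":0,"rx":0,"ry":0,"rz":0,"hand":0.085},{"dx":0.0,"dy":0,"dz":0,"rx":0,"ry":0,"rz":0,"hand":0.085},{"dx":0.0,"dy":0,"dz":0,"rx":0,"ry":0,"rz":0,"hand":0.085},{"dx":0.0,"dy":0,"dz":0,"rx":0,"ry":0,"rz":0,"hand":0.085},{"dx":0.0,"dy":0,"dz":0,"rx":0,"ry":0,"rz":0,"hand":0.085}]' >/dev/null;
python3 - <<'E'
from h import *
import pickle
im=cap("wrist","w_cup1.png");pickle.dump(im,open("w_cup.pkl","wb"));print(manip.get_state()["position"])
E
python3 -m pendant '[{"dx":0.005,"dy":-0.035,"dz":0,"rx":0,"ry":0,"rz":0,"hand":0.085},{"dx":0.005,"dy":-0.035,"dz":0,"rx":0,"ry":0,"rz":0,"hand":0.085},{"dx":0.0,"dy":-0.02,"dz":0,"rx":0,"ry":0,"rz":0,"hand":0.085},{"dx":0.0,"dy":0,"dz":0,"rx":0,"ry":0,"rz":0,"hand":0.085},{"dx":0.0,"dy":0,"dz":0,"rx":0,"ry":0,"rz":0,"hand":0.085},{"dx":0.0,"dy":0,"dz":0,"rx":0,"ry":0,"rz":0,"hand":0.085},{"dx":0.0,"dy":0,"dz":0,"rx":0,"ry":0,"rz":0,"hand":0.085}]' >/dev/null;
python3 - <<'E'
from h import *
import pickle
im=cap("wrist","w_cup2.png");pickle.dump(im,open("w_cup_b.pkl","wb"));print(manip.get_state()["position"],manip.get_state()["clock"])
a=[cv2.resize(cv2.imread(f"pics/w_{n}.png"),(400,300),interpolation=cv2.INTER_AREA) for n in("mill2","mill3","cup1","cup2")]
cv2.imwrite("pics/m.png",np.vstack([np.hstack(a[:2]),np.hstack(a[2:])]))
E
```

```text
[ 0.44704646 -0.19019309  0.24989816] [ 0.0079 -0.0006  0.0015  0.0032  0.0013  0.0028]
[0.44802421 0.09693243 0.24990406]
[0.43801524 0.18693454 0.24997858] 3.75
```

View pics/m.png

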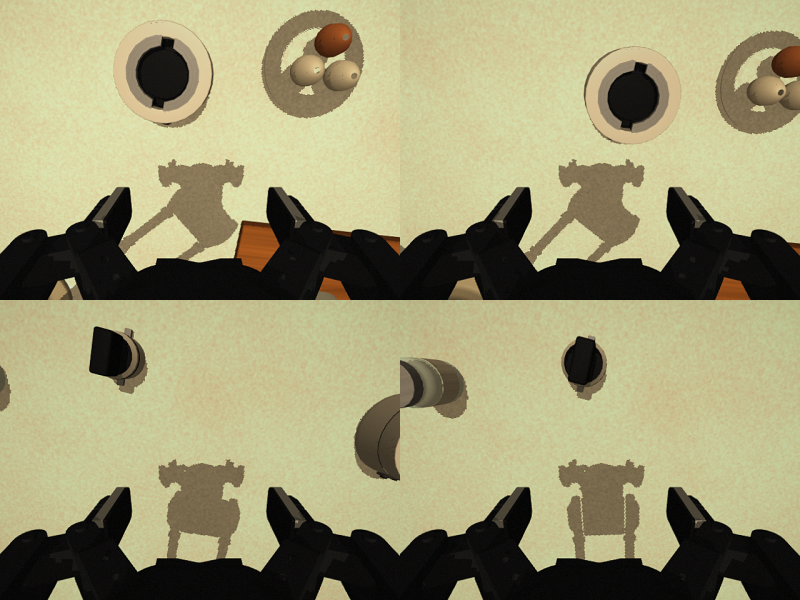

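In the montage the mill is at (262,115) in the first full-size view and (372,155) in the second. The cup is at (195,85) in the first cup view and (292,97) in the second, where its bar is seen almost from above.

```bash
cat > meas.py <<'E'
from h import *
import pickle
L=lambda n:pickle.load(open(n+".pkl","rb"))
def circ(P):
    w=np.ones(len(P))>0
    for _ in range(6):
        A=np.c_[2*P[w],np.ones(w.sum())];s=np.linalg.lstsq(A,(P[w]**2).sum(1),rcond=None)[0];c=s[:2];r=np.sqrt(s[2]+c@c)
        e=np.linalg.norm(P-c,axis=1)-r;w=abs(e)<max(.0012,1.5*np.median(abs(e)))
    return c,r,w.mean()
def blob(m,seed):
    cs,_=cv2.findContours(m.astype(np.uint8),cv2.RETR_EXTERNAL,cv2.CHAIN_APPROX_NONE)
    return min((c for c in cs if cv2.contourArea(c)>80),key=lambda c:np.linalg.norm(c.reshape(-1,2).mean(0)-seed)).reshape(-1,2).astype(float)
E
python3 - <<'E'
from meas import *
out=[]
for n,sd,w in(("w_mill",(262,115),60),("w_mill_b",(372,155),60)):
    im=L(n);f=im["frame"].astype(int);V=f.max(2);sat=(f.max(2)-f.min(2))
    c=blob(V<45,sd);print(n,"px",c.mean(0).round(1),cv2.contourArea(c.astype(np.int32)))
    for z in(.08,.07):
        P=onz(im,c,z)[:,:2];o,r,k=circ(P);print(" dark z",z,o.round(4),r.round(4),k.round(2))
    P=onz(im,c,.08)[:,:2];o,r,k=circ(P)
    ring=blob((V<190),sd);Q=onz(im,ring,.08)[:,:2];print(" ring",*[np.round(v,4) for v in circ(Q)],ring.min(0),ring.max(0))
    far=P[np.linalg.norm(P-o,axis=1)>r+.005]
    for sgn in(1,-1):
        g=far[(far[:,0]-o[0])*sgn>0];print(" notch",g.mean(0).round(4),len(g),np.linalg.norm(g-o,axis=1).max().round(4))
    x,y=map(int,sd);cr=f[y-w:y+w,x-w:x+w].astype(np.uint8);out.append(cr)
for n,sd,w in(("w_cup",(190,85),60),("w_cup_b",(292,97),60)):
    im=L(n);f=im["frame"].astype(int);V=f.max(2)
    x,y=map(int,sd);out.append(f[y-w:y+w,x-w:x+w].astype(np.uint8))
    c=blob(V<22,sd);print(n,cv2.minAreaRect(c.astype(np.float32)),V[y-30:y+30:6,x-42:x+42:6].tolist())
out=[cv2.resize(o,(300,300),interpolation=cv2.INTER_NEAREST) for o in out]
cv2.imwrite("pics/c4.png",np.vstack([np.hstack(out[:2]),np.hstack(out[2:])])[:,:,::-1])
E
```

```text
w_mill px [258.1 116. ] 6055.0
 dark z 0.08 [ 0.5047 -0.2212] 0.0311 0.73
 dark z 0.07 [ 0.5044 -0.2197] 0.0322 0.72
 ring [ 0.5044 -0.221 ] 0.0437 0.8988 [201.  55.] [318. 179.]
 notch [ 0.5437 -0.2196] 33 0.0412
 notch [ 0.4662 -0.2217] 27 0.0402
w_mill_b px [373.4 153.7] 5545.0
 dark z 0.08 [ 0.505  -0.2202] 0.031 0.72
 dark z 0.07 [ 0.5045 -0.2218] 0.032 0.72
 ring [ 0.5044 -0.2207] 0.0437 0.8822 [316.  95.] [430. 212.]
 notch [ 0.5442 -0.2197] 31 0.0411
 notch [ 0.4669 -0.2222] 28 0.0411
w_cup ((178.49151611328125, 83.7445297241211), (65.30347442626953, 76.5639419555664), 6.225828647613525) [[183, 17, 17, 22, 22, 11, 5, 4, 162, 102, 137, 212, 199, 201], [67, 18, 18, 23, 16, 5, 8, 2, 0, 158, 85, 211, 196, 200], [0, 17, 21, 21, 19, 9, 9, 0, 9, 0, 151, 20, 173, 197], [17, 19, 19, 20, 20, 10, 3, 8, 11, 11, 153, 150, 76, 216], [13, 14, 21, 19, 19, 6, 8, 8, 9, 3, 12, 142, 7, 72], [20, 17, 20, 20, 19, 10, 0, 10, 13, 17, 20, 135, 56, 65], [18, 20, 22, 23, 9, 9, 10, 6, 6, 6, 17, 130, 58, 68], [19, 20, 20, 19, 14, 13, 8, 2, 5, 11, 21, 123, 56, 66], [20, 16, 22, 16, 14, 7, 11, 0, 10, 9, 39, 119, 12, 64], [14, 18, 20, 14, 8, 7, 5, 12, 4, 22, 114, 121, 70, 61]]
w_cup_b ((293.29412841796875, 97.82353210449219), (61.11897659301758, 73.24575805664062), 14.03624439239502) [[199, 198, 202, 201, 198, 118, 21, 22, 22, 25, 13, 202, 199, 200], [198, 199, 205, 162, 167, 17, 19, 27, 26, 23, 12, 157, 200, 200], [198, 201, 198, 160, 10, 19, 21, 26, 22, 23, 5, 20, 156, 201], [198, 200, 145, 12, 24, 18, 22, 21, 22, 22, 4, 8, 151, 209], [201, 202, 146, 12, 21, 23, 20, 20, 22, 17, 10, 19, 37, 97], [201, 201, 140, 22, 14, 23, 20, 21, 22, 13, 11, 22, 19, 136], [203, 204, 90, 16, 14, 25, 19, 20, 19, 14, 6, 21, 22, 136], [200, 201, 131, 23, 17, 20, 23, 21, 21, 8, 12, 21, 15, 125], [202, 200, 116, 25, 20, 22, 20, 20, 17, 1, 16, 20, 127, 64], [201, 201, 203, 118, 10, 19, 18, 19, 11, 9, 22, 25, 115, 127]]
```

View pics/c4.png

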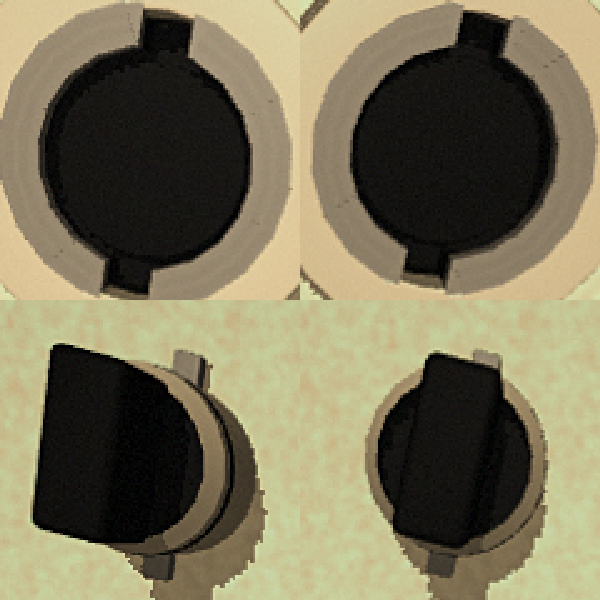

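In the crops the notch mouths are sharp, and the mill comes out at (0.5044,-0.2209), yaw about 1.7°. Both views agree at z=0.08. The bar's top face is dark on dark, but it stands out against its own side in the off-axis view (lower left quadrant). I'll take one more off-axis view from the other side.

```bash
python3 -m pendant '[{"dx":0.01,"dy":-0.035,"dz":0,"rx":0,"ry":0,"rz":0,"hand":0.085},{"dx":0.01,"dy":-0.035,"dz":0,"rx":0,"ry":0,"rz":0,"hand":0.085},{"dx":0.0,"dy":-0.035,"dz":0,"rx":0,"ry":0,"rz":0,"hand":0.085},{"dx":0.0,"dy":0,"dz":0,"rx":0,"ry":0,"rz":0,"hand":0.085},{"dx":0.0,"dy":0,"dz":0,"rx":0,"ry":0,"rz":0,"hand":0.085},{"dx":0.0,"dy":0,"dz":0,"rx":0,"ry":0,"rz":0,"hand":0.085},{"dx":0.0,"dy":0,"dz":0,"rx":0,"ry":0,"rz":0,"hand":0.085}]' >/dev/null;
python3 - <<'E'
from meas import *
im=cap("wrist","w_cup3.png");pickle.dump(im,open("w_cup_c.pkl","wb"));print(manip.get_state()["position"],manip.get_state()["clock"])
ct=tri([im,L("w_cup")],[[(0,0)]]*2)
R_={}
out=[]
for n in("w_cup","w_cup_b","w_cup_c"):
    im=L(n);V=cv2.GaussianBlur(im["frame"].max(2).astype(np.uint8),(0,0),1.0)
    p=(np.array([.52,.217,.08])-im["P"])@im["A"];p=cv2.projectPoints(np.array([[p[0],-p[1],-p[2]]]),np.zeros(3),np.zeros(3),im["K"],im["D"])[0].ravel()
    x,y=p.astype(int);print(n,x,y)
    c=cv2.medianBlur(V,5)[max(y-60,0):y+60,max(0,x-60):x+60]
    out.append(cv2.resize(cv2.copyMakeBorder(np.clip(c.astype(int)*7,0,255).astype(np.uint8),0,120-c.shape[0],0,120-c.shape[1],cv2.BORDER_CONSTANT),(360,360))[:300] if 0 else cv2.resize(np.clip(c.astype(int)*7,0,255).astype(np.uint8),(266,266*c.shape[0]//c.shape[1])))
    print(max(x-60,0),max(y-60,0),c.shape)
h=max(o.shape[0] for o in out)
cv2.imwrite("pics/bar.png",np.hstack([cv2.copyMakeBorder(o,0,h-o.shape[0],0,0,cv2.BORDER_CONSTANT) for o in out]))
E
```

```text
[0.43427404 0.29370919 0.25000766] 4.3833
w_cup 181 91
121 31 (120, 120)
w_cup_b 302 105
242 45 (120, 120)
w_cup_c 441 133
381 73 (120, 120)
```

View pics/bar.png

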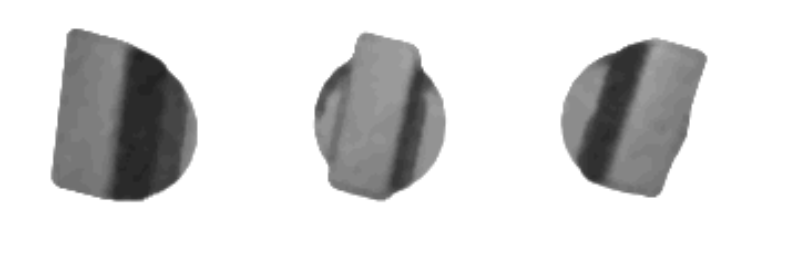

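The stretched crops show the bar's top face as a clear grey rectangle in the outer two views: about (151,80) in the first picture and (446,125) in the third.

```bash
python3 - <<'E'
from meas import *
ims=[];cs=[]
for n,sd in(("w_cup",(162,82)),("w_cup_c",(677/800*0+381+(675-532)/266*120,73+118/266*120))):
    im=L(n);V=cv2.medianBlur(cv2.GaussianBlur(im["frame"].max(2).astype(np.uint8),(0,0),.8),5)
    m=((V>13.5)&(V<60)).astype(np.uint8);m=cv2.morphologyEx(m,cv2.MORPH_OPEN,np.ones((9,9),np.uint8))
    c=blob(m,sd);r=cv2.minAreaRect(c.astype(np.float32));B=cv2.boxPoints(r);print(n,r)
    ims.append(im);cs.append(r[0])
    for z in(.097,):
        W=onz(im,B,z)[:,:2];e=W[1]-W[0],W[2]-W[1];l=max(e,key=np.linalg.norm);a=np.degrees(np.arctan2(l[1],l[0]))
        print(" z",z,W.mean(0).round(4),[np.linalg.norm(v).round(4) for v in e],"ang",((a+90)%180-90).round(2))
print(tri(ims,[[c] for c in cs]))
# lugs: b view contour of cup lug pixels at z .012 ; white body top circle z=.058
s=manip.get_state();print(s["position"],s["ee_rot"],s["qpos"])
E
```

```text
w_cup ((159.87692260742188, 81.484619140625), (28.403953552246094, 74.66889953613281), 7.125016689300537)
 z 0.097 [0.5229 0.2261] [np.float64(0.0492), np.float64(0.0189)] ang -2.07
w_cup_c ((437.62420654296875, 126.97772216796875), (29.62746238708496, 73.0810775756836), 16.389541625976562)
 z 0.097 [0.5223 0.2266] [np.float64(0.049), np.float64(0.021)] ang -0.11
(array([0.52325742, 0.22639311, 0.09621153]), [np.float64(0.0002769089786088429), np.float64(0.0002769089786087933)])
[0.43427404 0.29370919 0.25000766] [3.23183772e-04 9.93903164e-01 1.10256051e-01 3.24443874e-06] [ 4.62298497e-01  1.99600102e-01  1.60973957e+00 -6.26727072e-04
  1.33246968e+00  1.81228150e+00]
```

```bash
python3 -m pendant '[{"dx":0.024,"dy":0.0284,"dz":0,"rx":0,"ry":0,"rz":0,"hand":0.085},{"dx":0.024,"dy":0.0284,"dz":0,"rx":0,"ry":0,"rz":0,"hand":0.085},{"dx":0.024,"dy":0.0284,"dz":0,"rx":0,"ry":0,"rz":0,"hand":0.085},{"dx":0,"dy":0,"dz":0,"rx":0,"ry":0,"rz":-6.93,"hand":0.085},{"dx":0,"dy":0,"dz":0,"rx":0,"ry":0,"rz":-6.93,"hand":0.085},{"dx":0,"dy":0,"dz":0,"rx":0,"ry":0,"rz":-6.93,"hand":0.085},{"dx":0,"dy":0,"dz":0,"rx":0,"ry":0,"rz":-6.93,"hand":0.085},{"dx":0,"dy":0,"dz":0,"rx":0,"ry":0,"rz":-6.93,"hand":0.085},{"dx":0,"dy":0,"dz":0,"rx":0,"ry":0,"rz":-6.93,"hand":0.085},{"dx":0,"dy":0,"dz":0,"rx":0,"ry":0,"rz":-6.93,"hand":0.085},{"dx":0,"dy":0,"dz":0,"rx":0,"ry":0,"rz":-6.93,"hand":0.085},{"dx":0,"dy":0,"dz":0,"rx":0,"ry":0,"rz":-6.93,"hand":0.085}]' >/dev/null
python3 -m pendant '[{"dx":0,"dy":0,"dz":0,"rx":0,"ry":0,"rz":-6.93,"hand":0.085},{"dx":0,"dy":0,"dz":0,"rx":0,"ry":0,"rz":-6.93,"hand":0.085},{"dx":0,"dy":0,"dz":0,"rx":0,"ry":0,"rz":-6.93,"hand":0.085},{"dx":0,"dy":0,"dz":0,"rx":0,"ry":0,"rz":-6.93,"hand":0.085},{"dx":0,"dy":0,"dz":0,"rx":0,"ry":0,"rz":-6.93,"hand":0.085},{"dx":0,"dy":0,"dz":0,"rx":0,"ry":0,"rz":-6.93,"hand":0.085},{"dx":0,"dy":0,"dz":0,"rx":0,"ry":0,"rz":-6.93,"hand":0.085},{"dx":0,"dy":0,"dz":0,"rx":0,"ry":0,"rz":-6.93,"hand":0.085},{"dx":0,"dy":0,"dz":0,"rx":0,"ry":0,"rz":-6.93,"hand":0.085},{"dx":0,"dy":0,"dz":0,"rx":0,"ry":0,"rz":-6.93,"hand":0.085},{"dx":0,"dy":0,"dz":0,"rx":0,"ry":0,"rz":-6.93,"hand":0.085},{"dx":0,"dy":0,"dz":0,"rx":0,"ry":0,"rz":-6.93,"hand":0.085}]' >/dev/null
python3 -m pendant '[{"dx":0,"dy":0,"dz":0,"rx":0,"ry":0,"rz":-6.93,"hand":0.085},{"dx":0,"dy":0,"dz":0,"rx":0,"ry":0,"rz":-6.93,"hand":0.085},{"dx":0,"dy":0,"dz":0,"rx":0,"ry":0,"rz":-6.93,"hand":0.085},{"dx":0,"dy":0,"dz":0,"rx":0,"ry":0,"rz":0,"hand":0.085},{"dx":0,"dy":0,"dz":0,"rx":0,"ry":0,"rz":0,"hand":0.085},{"dx":0,"dy":0,"dz":0,"rx":0,"ry":0,"rz":0,"hand":0.085}]'
cat > st.py <<'E'
from h import *
import sys
def st(tx,ty,tz,yaw):
    s=manip.get_state();A=rot(s["ee_rot"]);y=np.degrees(np.arctan2(A[1,0],A[0,0]));d=A.T@(np.array([tx,ty,tz])-s["position"])
    print("t",round(s["clock"],2),"pos",np.round(s["position"],4),"yaw",y.round(2),"tilt",A[:,2].round(4),"F",np.round(s["contact_force"],1),"M",np.round(s["moment"],2),"w",round(s["width"],4),"gf",round(s["gripper_force"],1),"q6",s["qpos"][5].round(3))
    print("tool delta",d.round(4),"rz",-((yaw-y+180)%360-180).round(2))
st(*map(float,sys.argv[1:]))
E
python3 st.py 0.523 0.2263 0.082 179
```

```text
clock: 6.88
position: [0.5231, 0.2272, 0.2501]
ee_rot: [0.0, 0.01, 1.0, -0.0]
contact_force: [-0.1, 0.1, -0.1]
width: 0.0847
gripper_force: 0.0
t 6.88 pos [0.5231 0.2272 0.2501] yaw 178.88 tilt [ 1.e-04 -2.e-04 -1.e+00] F [-0.1  0.1 -0.1] M [ 0.03  0.01 -0.03] w 0.0847 gf 0.0 q6 -1.263
tool delta [ 1.000e-04 -9.000e-04  1.681e-01] rz -0.12
```

```bash
python3 -m pendant '[{"dx":0,"dy":-0.001,"dz":0.036,"rx":0,"ry":0,"rz":0,"hand":0.085},{"dx":0,"dy":0,"dz":0.036,"rx":0,"ry":0,"rz":0,"hand":0.085},{"dx":0,"dy":0,"dz":0.036,"rx":0,"ry":0,"rz":0,"hand":0.085},{"dx":0,"dy":0,"dz":0.036,"rx":0,"ry":0,"rz":0,"hand":0.085},{"dx":0,"dy":0,"dz":0.015,"rx":0,"ry":0,"rz":0,"hand":0.085},{"dx":0,"dy":0,"dz":0.009,"rx":0,"ry":0,"rz":0,"hand":0.085},{"dx":0,"dy":0,"dz":0,"rx":0,"ry":0,"rz":0,"hand":0.05},{"dx":0,"dy":0,"dz":0,"rx":0,"ry":0,"rz":0,"hand":0.04},{"dx":0,"dy":0,"dz":0,"rx":0,"ry":0,"rz":0,"hand":0.035},{"dx":0,"dy":0,"dz":0,"rx":0,"ry":0,"rz":0,"hand":0.03}]' 40 >/dev/null; python3 st.py 0.523 0.2263 0.082 179
python3 -m pendant '[{"dx":0,"dy":0,"dz":0,"rx":0,"ry":0,"rz":0,"hand":0.026},{"dx":0,"dy":0,"dz":0,"rx":0,"ry":0,"rz":0,"hand":0.022},{"dx":0,"dy":0,"dz":0,"rx":0,"ry":0,"rz":0,"hand":0.018},{"dx":0,"dy":0,"dz":0,"rx":0,"ry":0,"rz":0,"hand":0.01},{"dx":0,"dy":0,"dz":0,"rx":0,"ry":0,"rz":0,"hand":0.0},{"dx":0,"dy":0,"dz":0,"rx":0,"ry":0,"rz":0,"hand":0.0},{"dx":0,"dy":0,"dz":0,"rx":0,"ry":0,"rz":0,"hand":0.0},{"dx":0,"dy":0,"dz":0,"rx":0,"ry":0,"rz":0,"hand":0.0}]' 90 >/dev/null; python3 st.py 0.523 0.2263 0.082 179
```

```text
t 7.72 pos [0.5243 0.2273 0.0837] yaw 179.07 tilt [ 3.5e-03  9.0e-04 -1.0e+00] F [-0.4 -0.  -0. ] M [ 0.04  0.01 -0.01] w 0.0379 gf 0.0 q6 -1.267
tool delta [ 0.0013 -0.001   0.0017] rz 0.07
t 8.38 pos [0.5239 0.2267 0.0833] yaw 179.1 tilt [ 2.4e-03 -1.0e-04 -1.0e+00] F [ 0.3 -1.4  6.7] M [-0.29  0.08 -0.03] w 0.0211 gf 88.2 q6 -1.267
tool delta [ 0.0009 -0.0004  0.0013] rz 0.1
```

```bash
python3 -m pendant '[{"dx":0,"dy":0,"dz":-0.015,"rx":0,"ry":0,"rz":0,"hand":0},{"dx":0,"dy":0,"dz":-0.03,"rx":0,"ry":0,"rz":0,"hand":0},{"dx":0,"dy":0,"dz":-0.035,"rx":0,"ry":0,"rz":0,"hand":0},{"dx":0,"dy":0,"dz":-0.03,"rx":0,"ry":0,"rz":0,"hand":0},{"dx":0,"dy":0,"dz":-0.015,"rx":0,"ry":0,"rz":0,"hand":0},{"dx":0.002,"dy":-0.015,"dz":0,"rx":0,"ry":0,"rz":0,"hand":0},{"dx":0.002,"dy":-0.034,"dz":0,"rx":0,"ry":0,"rz":0,"hand":0},{"dx":0.002,"dy":-0.034,"dz":0,"rx":0,"ry":0,"rz":0,"hand":0},{"dx":0.002,"dy":-0.034,"dz":0,"rx":0,"ry":0,"rz":0,"hand":0},{"dx":0.002,"dy":-0.034,"dz":0,"rx":0,"ry":0,"rz":0,"hand":0},{"dx":0.002,"dy":-0.034,"dz":0,"rx":0,"ry":0,"rz":0,"hand":0},{"dx":0.002,"dy":-0.034,"dz":0,"rx":0,"ry":0,"rz":0,"hand":0}]' 120
python3 -m pendant '[{"dx":0.002,"dy":-0.034,"dz":0,"rx":0,"ry":0,"rz":0,"hand":0},{"dx":0.002,"dy":-0.034,"dz":0,"rx":0,"ry":0,"rz":0,"hand":0},{"dx":0,"dy":-0.034,"dz":0,"rx":0,"ry":0,"rz":0,"hand":0},{"dx":0,"dy":-0.034,"dz":0,"rx":0,"ry":0,"rz":0,"hand":0},{"dx":0,"dy":-0.034,"dz":0,"rx":0,"ry":0,"rz":0,"hand":0},{"dx":0,"dy":-0.03,"dz":0,"rx":0,"ry":0,"rz":-2,"hand":0},{"dx":0,"dy":-0.015,"dz":0,"rx":0,"ry":0,"rz":-0.6,"hand":0},{"dx":0,"dy":0,"dz":0,"rx":0,"ry":0,"rz":0,"hand":0},{"dx":0,"dy":0,"dz":0,"rx":0,"ry":0,"rz":0,"hand":0},{"dx":0,"dy":0,"dz":0,"rx":0,"ry":0,"rz":0,"hand":0},{"dx":0,"dy":0,"dz":0,"rx":0,"ry":0,"rz":0,"hand":0},{"dx":0,"dy":0,"dz":0,"rx":0,"ry":0,"rz":0,"hand":0}]'>/dev/null
python3 st.py 0.5054 -0.2205 0.175 181.7
```

```text
clock: 9.38
position: [0.5035, 0.0064, 0.2054]
ee_rot: [-0.002, 0.008, 1.0, 0.0]
contact_force: [0.4, 0.6, -3.0]
width: 0.0203
gripper_force: 117.8
t 10.38 pos [ 0.4983 -0.2055  0.2068] yaw -178.23 tilt [-6.e-04  6.e-04 -1.e+00] F [-0.9  0.5 -2.5] M [-0.03 -0.03 -0.05] w 0.0205 gf 117.9 q6 -2.122
tool delta [-0.0066 -0.0153  0.0318] rz 0.07
```

```bash
python3 -m pendant '[{"dx":-0.0033,"dy":-0.0077,"dz":0.008,"rx":0,"ry":0,"rz":0,"hand":0},{"dx":-0.0033,"dy":-0.0076,"dz":0.012,"rx":0,"ry":0,"rz":0.07,"hand":0},{"dx":0,"dy":0,"dz":0.012,"rx":0,"ry":0,"rz":0,"hand":0},{"dx":0,"dy":0,"dz":0,"rx":0,"ry":0,"rz":0,"hand":0},{"dx":0,"dy":0,"dz":0,"rx":0,"ry":0,"rz":0,"hand":0},{"dx":0,"dy":0,"dz":0,"rx":0,"ry":0,"rz":0,"hand":0}]'>/dev/null
python3 st.py 0.5054 -0.2205 0.175 181.7
python3 - <<'E'
from h import *
im=cap("wrist","ins.png")
E
```

```text
t 10.88 pos [ 0.5059 -0.222   0.1747] yaw -178.38 tilt [-3.e-04  0.e+00 -1.e+00] F [ 0.6  0.5 -1.2] M [-0.01  0.06 -0.06] w 0.0206 gf 118.1 q6 -2.139
tool delta [ 0.0004  0.0015 -0.0003] rz -0.08
```

View pics/ins.png

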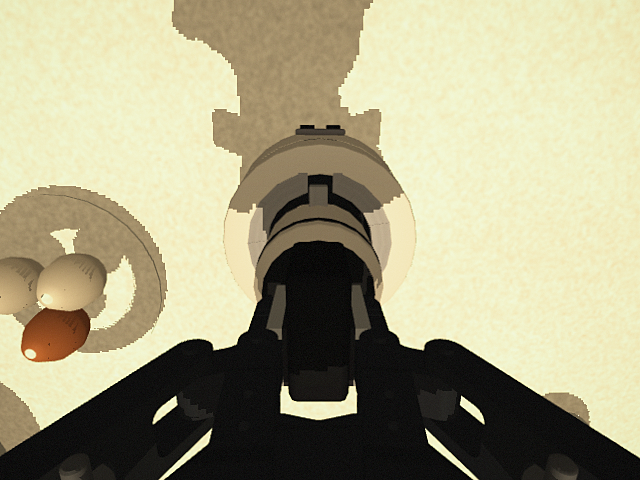

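The lug at (318,190) sits over the notch at (318,182), laterally in line; the knobs are at (320,130). I'll hold a little, average the readings, then lower.

```bash
for i in 1 2 3; do python3 -m pendant '[{"dx":0,"dy":0,"dz":0,"rx":0,"ry":0,"rz":0,"hand":0}]'>/dev/null; python3 st.py 0.5054 -0.2205 0.175 181.7|tail -1; done
python3 - <<'E'
from h import *
f=cv2.imread("pics/ins.png").max(2)
for r in (178,182,188,196): print(r,f[r,294:346:2].tolist())
E
```

```text
tool delta [0.0006 0.0016 0.0005] rz -0.08
tool delta [0.0005 0.0015 0.0006] rz -0.07
tool delta [0.0004 0.0014 0.0005] rz -0.08
178 [95, 94, 92, 99, 96, 95, 100, 7, 17, 15, 17, 12, 15, 9, 11, 17, 15, 11, 15, 44, 101, 100, 95, 95, 97, 93]
182 [93, 94, 94, 100, 96, 99, 105, 4, 10, 9, 17, 14, 8, 13, 15, 13, 15, 13, 17, 44, 104, 100, 96, 94, 95, 94]
188 [96, 95, 94, 96, 96, 94, 105, 24, 104, 98, 97, 96, 97, 95, 96, 94, 97, 13, 9, 54, 100, 94, 95, 94, 95, 93]
196 [97, 96, 74, 29, 12, 15, 17, 35, 101, 94, 92, 97, 96, 96, 95, 96, 101, 5, 17, 15, 17, 15, 0, 42, 90, 98]
```

Rows through the lug and notch put the lug centre at 318.5 px and the notch centre at 320 px. I'll correct by about 1.0 mm in tool +y and lower it to just above the plate.

```bash
python3 -m pendant '[{"dx":0.0004,"dy":0.001,"dz":0,"rx":0,"ry":0,"rz":0,"hand":0},{"dx":0,"dy":0,"dz":0.005,"rx":0,"ry":0,"rz":0,"hand":0},{"dx":0,"dy":0,"dz":0.004,"rx":0,"ry":0,"rz":0,"hand":0},{"dx":0,"dy":0,"dz":0.003,"rx":0,"ry":0,"rz":0,"hand":0},{"dx":0,"dy":0,"dz":0.002,"rx":0,"ry":0,"rz":0,"hand":0}]'>/dev/null; python3 st.py 0.5054 -0.2205 0.149 181.7
python3 -m pendant '[{"dx":0,"dy":0,"dz":0.002,"rx":0,"ry":0,"rz":0,"hand":0},{"dx":0,"dy":0,"dz":0.002,"rx":0,"ry":0,"rz":0,"hand":0},{"dx":0,"dy":0,"dz":0,"rx":0,"ry":0,"rz":0,"hand":0}]'>/dev/null; python3 st.py 0.5054 -0.2205 0.149 181.7
python3 -m pendant '[{"dx":0,"dy":0,"dz":0.003,"rx":0,"ry":0,"rz":0,"hand":0},{"dx":0,"dy":0,"dz":0.003,"rx":0,"ry":0,"rz":0,"hand":0},{"dx":0,"dy":0,"dz":0,"rx":0,"ry":0,"rz":0,"hand":0}]'>/dev/null; python3 st.py 0.5054 -0.2205 0.149 181.7
```

```text
t 11.6 pos [ 0.5048 -0.2206  0.1602] yaw -178.38 tilt [-1.1e-03  5.0e-04 -1.0e+00] F [-1.2  1.  -2.5] M [ 0.02 -0.03  0.06] w 0.0201 gf 118.1 q6 -2.137
tool delta [-0.0006  0.0001  0.0112] rz -0.08
t 11.85 pos [ 0.505  -0.2208  0.1565] yaw -178.38 tilt [-7.e-04  3.e-04 -1.e+00] F [ 0.1  0.1 -1.8] M [0.02 0.03 0.02] w 0.0204 gf 118.1 q6 -2.137
tool delta [-0.0004  0.0003  0.0075] rz -0.08
t 12.1 pos [ 0.5049 -0.2207  0.1503] yaw -178.38 tilt [-1.e-03  5.e-04 -1.e+00] F [-0.3  0.7 -3. ] M [ 0.03 -0.01  0.  ] w 0.0202 gf 118.1 q6 -2.137
tool delta [-0.0005  0.0002  0.0013] rz -0.08
```

The foot is in the socket with no contact force. Next I push against the spring.

```bash
python3 -m pendant '[{"dx":0,"dy":0,"dz":0.003,"rx":0,"ry":0,"rz":0,"hand":0},{"dx":0,"dy":0,"dz":0.003,"rx":0,"ry":0,"rz":0,"hand":0},{"dx":0,"dy":0,"dz":0,"rx":0,"ry":0,"rz":0,"hand":0}]'>/dev/null; python3 st.py 0.5054 -0.2205 0.1363 181.7
python3 -m pendant '[{"dx":0,"dy":0,"dz":0.003,"rx":0,"ry":0,"rz":0,"hand":0},{"dx":0,"dy":0,"dz":0.003,"rx":0,"ry":0,"rz":0,"hand":0},{"dx":0,"dy":0,"dz":0,"rx":0,"ry":0,"rz":0,"hand":0}]'>/dev/null; python3 st.py 0.5054 -0.2205 0.1363 181.7
python3 -m pendant '[{"dx":0,"dy":0,"dz":0.001,"rx":0,"ry":0,"rz":0,"hand":0},{"dx":0,"dy":0,"dz":0.001,"rx":0,"ry":0,"rz":0,"hand":0},{"dx":0,"dy":0,"dz":0,"rx":0,"ry":0,"rz":0,"hand":0}]'>/dev/null; python3 st.py 0.5054 -0.2205 0.1363 181.7
```

```text
t 12.35 pos [ 0.5054 -0.221   0.1454] yaw -178.39 tilt [ 7.e-04 -4.e-04 -1.e+00] F [-0.9  0.8  5.9] M [0.28 0.3  0.02] w 0.0204 gf 119.1 q6 -2.137
tool delta [0.     0.0005 0.0091] rz -0.09
t 12.6 pos [ 0.5055 -0.221   0.1398] yaw -178.39 tilt [ 1.e-03 -6.e-04 -1.e+00] F [-1.   0.5  7.5] M [0.36 0.33 0.02] w 0.0203 gf 119.4 q6 -2.137
tool delta [0.0001 0.0005 0.0035] rz -0.09
t 12.85 pos [ 0.5055 -0.221   0.1383] yaw -178.38 tilt [ 1.2e-03 -7.0e-04 -1.0e+00] F [-2.6  0.8  7.7] M [ 0.35  0.45 -0.04] w 0.0206 gf 119.5 q6 -2.137
tool delta [0.0001 0.0005 0.002 ] rz -0.08
```

```bash
for i in 1 2 ; do python3 -m pendant '[{"dx":0,"dy":0,"dz":0.001,"rx":0,"ry":0,"rz":0,"hand":0},{"dx":0,"dy":0,"dz":0,"rx":0,"ry":0,"rz":0,"hand":0},{"dx":0,"dy":0,"dz":0,"rx":0,"ry":0,"rz":0,"hand":0}]'>/dev/null; python3 st.py 0.5054 -0.2205 0.1363 181.7;done
```

```text
t 13.1 pos [ 0.5055 -0.221   0.1375] yaw -178.39 tilt [ 1.3e-03 -8.0e-04 -1.0e+00] F [-2.6  1.1  8.8] M [0.42 0.5  0.01] w 0.0204 gf 119.6 q6 -2.137
tool delta [0.0001 0.0005 0.0012] rz -0.09
t 13.35 pos [ 0.5055 -0.221   0.1366] yaw -178.38 tilt [ 1.3e-03 -8.0e-04 -1.0e+00] F [-3.   1.   8.4] M [0.44 0.5  0.01] w 0.0203 gf 119.7 q6 -2.137
tool delta [0.0001 0.0005 0.0003] rz -0.08
```

```bash
for i in 1 2 3; do python3 -m pendant '[{"dx":0,"dy":0,"dz":0.001,"rx":0,"ry":0,"rz":0,"hand":0},{"dx":0,"dy":0,"dz":0,"rx":0,"ry":0,"rz":0,"hand":0},{"dx":0,"dy":0,"dz":0,"rx":0,"ry":0,"rz":0,"hand":0}]'>/dev/null; python3 st.py 0.5054 -0.2205 0.1363 181.7;done
```

```text
t 13.6 pos [ 0.5056 -0.221   0.1362] yaw -178.38 tilt [ 0.0017 -0.0011 -1.    ] F [-2.6  1.3 12.5] M [0.49 0.68 0.04] w 0.0201 gf 120.5 q6 -2.137
tool delta [ 0.0002  0.0005 -0.0001] rz -0.08
t 13.85 pos [ 0.5057 -0.221   0.1362] yaw -178.38 tilt [ 0.0023 -0.0013 -1.    ] F [-4.1  1.4 17.4] M [0.67 0.9  0.  ] w 0.0205 gf 121.3 q6 -2.137
tool delta [ 0.0003  0.0006 -0.0001] rz -0.08
t 14.1 pos [ 0.5057 -0.2211  0.1361] yaw -178.38 tilt [ 0.0028 -0.0016 -1.    ] F [-5.2  2.8 23.8] M [ 0.88  1.15 -0.  ] w 0.0204 gf 122.0 q6 -2.137
tool delta [ 0.0003  0.0006 -0.0002] rz -0.08
```

Bottomed out at the predicted height with about 24 N of push. Now the twist (+rz is clockwise from above).

```bash
python3 -m pendant '[{"dx":0,"dy":0,"dz":0,"rx":0,"ry":0,"rz":2,"hand":0},{"dx":0,"dy":0,"dz":0,"rx":0,"ry":0,"rz":3,"hand":0},{"dx":0,"dy":0,"dz":0,"rx":0,"ry":0,"rz":3,"hand":0},{"dx":0,"dy":0,"dz":0,"rx":0,"ry":0,"rz":3,"hand":0},{"dx":0,"dy":0,"dz":0,"rx":0,"ry":0,"rz":3,"hand":0},{"dx":0,"dy":0,"dz":0,"rx":0,"ry":0,"rz":1,"hand":0},{"dx":0,"dy":0,"dz":0,"rx":0,"ry":0,"rz":0,"hand":0}]'>/dev/null; python3 st.py 0.5054 -0.2205 0.1363 91.7
python3 -m pendant '[{"dx":0,"dy":0,"dz":0,"rx":0,"ry":0,"rz":4,"hand":0},{"dx":0,"dy":0,"dz":0,"rx":0,"ry":0,"rz":4,"hand":0},{"dx":0,"dy":0,"dz":0,"rx":0,"ry":0,"rz":4,"hand":0},{"dx":0,"dy":0,"dz":0,"rx":0,"ry":0,"rz":4,"hand":0},{"dx":0,"dy":0,"dz":0,"rx":0,"ry":0,"rz":4,"hand":0},{"dx":0,"dy":0,"dz":0,"rx":0,"ry":0,"rz":0,"hand":0}]'>/dev/null; python3 st.py 0.5054 -0.2205 0.1363 91.7
```

```text
t 14.68 pos [ 0.5058 -0.2215  0.1361] yaw 166.61 tilt [ 0.003  -0.0027 -1.    ] F [-5.1  1.6 22. ] M [0.62 1.17 0.1 ] w 0.0205 gf 121.7 q6 -1.875
tool delta [ 0.0006  0.0009 -0.0002] rz 74.91
t 15.18 pos [ 0.5057 -0.2221  0.1361] yaw 146.55 tilt [ 0.0027 -0.0039 -1.    ] F [-5.4 -0.1 21.8] M [0.26 1.15 0.16] w 0.0203 gf 121.6 q6 -1.525
tool delta [ 0.0011  0.0012 -0.0002] rz 54.85
```

```bash
python3 -m pendant '[{"dx":0,"dy":0,"dz":0,"rx":0,"ry":0,"rz":4,"hand":0},{"dx":0,"dy":0,"dz":0,"rx":0,"ry":0,"rz":4,"hand":0},{"dx":0,"dy":0,"dz":0,"rx":0,"ry":0,"rz":4,"hand":0},{"dx":0,"dy":0,"dz":0,"rx":0,"ry":0,"rz":4,"hand":0},{"dx":0,"dy":0,"dz":0,"rx":0,"ry":0,"rz":4,"hand":0},{"dx":0,"dy":0,"dz":0,"rx":0,"ry":0,"rz":0,"hand":0}]'>/dev/null; python3 st.py 0.5054 -0.2205 0.1363 91.7
python3 -m pendant '[{"dx":0,"dy":0,"dz":0,"rx":0,"ry":0,"rz":4,"hand":0},{"dx":0,"dy":0,"dz":0,"rx":0,"ry":0,"rz":4,"hand":0},{"dx":0,"dy":0,"dz":0,"rx":0,"ry":0,"rz":4,"hand":0},{"dx":0,"dy":0,"dz":0,"rx":0,"ry":0,"rz":4,"hand":0},{"dx":0,"dy":0,"dz":0,"rx":0,"ry":0,"rz":4,"hand":0},{"dx":0,"dy":0,"dz":0,"rx":0,"ry":0,"rz":4,"hand":0},{"dx":0,"dy":0,"dz":0,"rx":0,"ry":0,"rz":4,"hand":0},{"dx":0,"dy":0,"dz":0,"rx":0,"ry":0,"rz":0,"hand":0},{"dx":0,"dy":0,"dz":0,"rx":0,"ry":0,"rz":0,"hand":0}]'>/dev/null; python3 st.py 0.5054 -0.2205 0.1363 91.7
```

```text
t 15.68 pos [ 0.5057 -0.2226  0.1361] yaw 126.57 tilt [ 0.0027 -0.0049 -1.    ] F [-5.8 -0.3 21.6] M [0.09 1.24 0.23] w 0.0202 gf 121.5 q6 -1.176
tool delta [ 0.0018  0.001  -0.0002] rz 34.87
t 16.43 pos [ 0.505  -0.2232  0.1361] yaw 98.75 tilt [ 0.0011 -0.006  -1.    ] F [-7.5 -2.1 22.3] M [-0.03  1.6   0.42] w 0.0203 gf 121.6 q6 -0.689
tool delta [ 0.0026  0.0008 -0.0002] rz 7.05
```

```bash
for i in 1 2 3 4; do python3 -m pendant '[{"dx":0,"dy":0,"dz":0,"rx":0,"ry":0,"rz":2,"hand":0},{"dx":0,"dy":0,"dz":0,"rx":0,"ry":0,"rz":0,"hand":0},{"dx":0,"dy":0,"dz":0,"rx":0,"ry":0,"rz":0,"hand":0}]'>/dev/null; python3 st.py 0.5054 -0.2205 0.1363 91.7;done
```

```text
t 16.68 pos [ 0.5049 -0.2232  0.1361] yaw 96.75 tilt [ 9.0e-04 -6.1e-03 -1.0e+00] F [-8.1 -3.  23.8] M [-0.14  1.56  0.35] w 0.0206 gf 121.6 q6 -0.655
tool delta [ 0.0026  0.0008 -0.0002] rz 5.05
t 16.93 pos [ 0.5048 -0.2232  0.1361] yaw 94.76 tilt [ 7.0e-04 -6.2e-03 -1.0e+00] F [-7.9 -3.5 21.6] M [-0.15  1.63  0.39] w 0.0203 gf 121.6 q6 -0.62
tool delta [ 0.0027  0.0008 -0.0002] rz 3.06
t 17.18 pos [ 0.5047 -0.2232  0.1361] yaw 92.76 tilt [ 6.0e-04 -6.2e-03 -1.0e+00] F [-8.3 -2.4 22.3] M [-0.12  1.6   0.34] w 0.0205 gf 121.6 q6 -0.585
tool delta [ 0.0027  0.0008 -0.0002] rz 1.06
t 17.43 pos [ 0.5042 -0.2232  0.1361] yaw 90.8 tilt [-6.0e-04 -6.2e-03 -1.0e+00] F [-10.6  -2.   22.2] M [-0.17  1.75  0.52] w 0.0208 gf 121.9 q6 -0.55
tool delta [ 0.0026  0.0013 -0.0002] rz -0.9
```

```bash
for i in 1 2; do python3 -m pendant '[{"dx":0,"dy":0,"dz":0,"rx":0,"ry":0,"rz":1.5,"hand":0},{"dx":0,"dy":0,"dz":0,"rx":0,"ry":0,"rz":0,"hand":0},{"dx":0,"dy":0,"dz":0,"rx":0,"ry":0,"rz":0,"hand":0}]'>/dev/null; python3 st.py 0.5054 -0.2205 0.1363 91.7;done
python3 - <<'E'
from h import *
im=cap("wrist");cv2.imwrite("pics/fin.png",im["frame"][:,:,::-1])
E
```

```text
t 17.68 pos [ 0.5041 -0.2232  0.1361] yaw 89.45 tilt [-0.001  -0.0067 -1.    ] F [-10.   -2.1  23.7] M [-0.14  1.81  1.25] w 0.0203 gf 122.2 q6 -0.526
tool delta [ 0.0027  0.0013 -0.0002] rz -2.25
t 17.93 pos [ 0.504  -0.2232  0.1361] yaw 88.1 tilt [-0.0013 -0.0072 -1.    ] F [-9.  -2.  23.7] M [-0.07  1.74  1.98] w 0.0206 gf 123.1 q6 -0.502
tool delta [ 0.0027  0.0013 -0.0002] rz -3.6
```

View pics/fin.png

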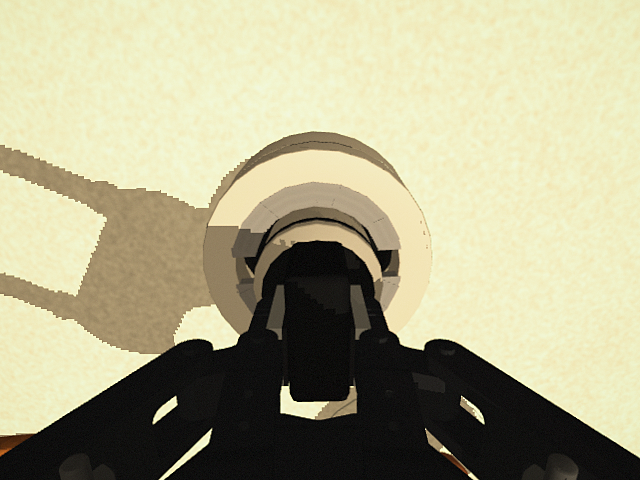

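The picture shows the cup seated, with the empty notches at its sides (250,262) and (388,262) and the bar now across them. The moment rose sharply (0.4 to 2 N m), so it is at the stop. I'll ease off slightly and confirm it holds.

```bash
python3 -m pendant '[{"dx":0,"dy":0,"dz":0,"rx":0,"ry":0,"rz":-1,"hand":0},{"dx":0,"dy":0,"dz":0,"rx":0,"ry":0,"rz":0,"hand":0},{"dx":0,"dy":0,"dz":0,"rx":0,"ry":0,"rz":0,"hand":0},{"dx":0,"dy":0,"dz":0,"rx":0,"ry":0,"rz":0,"hand":0},{"dx":0,"dy":0,"dz":0,"rx":0,"ry":0,"rz":0,"hand":0},{"dx":0,"dy":0,"dz":0,"rx":0,"ry":0,"rz":0,"hand":0}]'>/dev/null; python3 st.py 0.5054 -0.2205 0.1363 91.7
python3 -c "
from rig import manip
print(manip.sign_off())"
```

```text
t 18.48 pos [ 0.5041 -0.2232  0.1361] yaw 89.0 tilt [-0.0011 -0.0069 -1.    ] F [-9.4 -2.2 23.7] M [-0.02  1.81  1.48] w 0.0207 gf 122.4 q6 -0.518
tool delta [ 0.0027  0.0013 -0.0002] rz -2.7
the job is handed in; nothing more can be done
None
```

I handed the job in at 18.5 s, with the cup still gripped in the mill's socket, pressed fully down with about 24 N and turned clockwise against the stop; the mug, jar and egg dish were not touched.

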